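Hold the spring jaw of the board holder open at the index

TASK

Take the flanged steel pull pin out of the tool rack and stand it upright in the socket of the board holder's spring jaw, pushed down until its flange rests on the still-closed jaw. Then, gripping only the pin, pull the jaw open against its spring until its pointer is level with the point of the index, and finish while still holding it there, with the pin upright and seated, so that a colleague can lay the circuit board in. Leave the rack's other two tools and the circuit board where they are.

Things in the scene. Friction and masses are not known exactly. Their poses are not given: they have to be found in the camera images.
- pin: Loose round steel pull pin, about 130 g, 98 mm long: shank 10 mm diameter x 32 mm with tapered tip, then flange 26 mm diameter x 6 mm, then straight grip 18 mm diameter x 60 mm. Origin at the shank's tip, z up along the pin (flange 32 to 38 mm, grip 38 to 98 mm). Starts upright in one of the rack's three holes, flange on the rack's top, tip 8 mm above the bench.
- rack: Fixed grey plastic tool rack, a block 60 x 170 x 40 mm (x, y, z), with three through holes 13 mm in diameter in a row along its y at y = -60, 0 and +60 mm. Origin at the centre of its underside. The pin and two other tools stand in its holes, in any order.
- driver: Loose screwdriver in the rack, to be left alone: fat black handle up to 28 mm in diameter, its top 113 mm above the bench. Origin at the tip of its blade, z up.
- scribe: Loose slim aluminium scriber in the rack, to be left alone: stem 8 mm in diameter with a 20 mm collar at the rack's top, its top 113 mm above the bench. Origin at its tip, z up.
- board: Loose green circuit board lying on the bench, 90 x 60 mm, 15 mm high with its parts, to be left alone. Origin at the centre of its underside.
- holder: Fixed circuit-board holder: base plate 300 x 190 x 12 mm, two rails along x (axes 34 mm above the bench), end blocks at x = -138 and +138 mm and fixed jaw at x = +87 mm, all 130 mm wide, tops 50 mm up. White scale rail along its +y edge, top 30 mm up. Origin: centre of the underside; x points away from the robot, from spring jaw to fixed jaw.
- jaw: Spring jaw: aluminium block 44 x 112 x 30 mm (x, y, z), top 50 mm above the bench, sliding on the rails; axes parallel to the holder's. Origin: centre of its underside, at x = +35 mm, y = 0 of the holder when closed. Opens along the holder's -x, up to 95 mm; the spring pulls it shut with 5 N when closed plus 1 N per 10 mm of opening.
- jaw_socket (a point): Centre of the mouth of the jaw's socket, on the jaw's top face above the jaw's centre, 50 mm above the bench: a vertical through hole 13 mm in diameter, 30 mm deep, with a 3 mm chamfer. The pin is seated when its flange rests on the jaw, its tip then 32 mm below this point.
- jaw_pointer (a point): Point of the small steel wedge on the jaw's +y side, at the middle of the jaw's length, 68 mm from the socket's axis, 42 mm above the bench; it points to +y of the holder. It moves with the jaw.
- index_tip (a point): Point of the steel wedge on the index, a black block 20 x 14 x 16 mm fixed on the scale rail. It points to -y of the holder, 42 mm above the bench, 71 mm from the holder's middle line: at the mark, wedge faces wedge across a 3 mm gap. It lies 35 to 70 mm from the closed jaw's pointer along the holder's -x. Axes parallel to the holder's.
Not all that is in view belongs to the job. What is shaped like the pin but blue, green or orange is not meant.

How it is judged:
On the way:
1. the pin stands seated in the socket of the still-closed jaw (horizontal distance between pin and jaw_socket below 0.006 m and z of pin in the frame of jaw_socket below -0.027 m and angle between pin's own z axis and vertical below 0.15 rad and x of jaw in the frame of holder above 0.025 m), for 0.2 s.
At the end, for the whole second after the job is handed in: Fingers grip the pin (>3 N), robot not touching the jaw; pin upright (0.15 rad), seated (flange within 5 mm of the jaw, tip within 6 mm of the socket axis) and taking the spring pull (>2 N); jaw pointer within 5 mm of the index point along the slide, at rest (horizontal distance between pin and jaw_socket below 0.006 m and z of pin in the frame of jaw_socket below -0.027 m and angle between pin's own z axis and vertical below 0.15 rad and x of jaw_pointer in the frame of index_tip between -0.005 and 0.005 m and linear speed of jaw below 0.01 m/s and contact force between the fingers and pin above 3 N and contact force between pin and jaw above 2 N and contact force between each of the arm, the fingers and jaw below 0.5 N); the arm keeps its last pose, push and grip.
It fails at once if another tool or the circuit board is moved by more than 20 mm (distance of any of driver, scribe, board from where it was at the start of the episode above 0.02 m).
It fails at once if the robot pushes the jaw itself, over 6 N (contact force between any of the arm, the fingers and jaw above 6 N).
It also fails if it takes over 54 s, if anything falls off the work surface, if the arm or the gripper's body presses on something with over 40 N, if the wrist force passes 120 N, or if a joint passes its speed limit or range.

ROBOT

A 7-joint arm with a two-finger parallel gripper is mounted at the origin on the work surface. World frame = base frame: x ahead of the robot, y to its left, z up, the work surface at z = 0. Lengths are in m, angles in rad, forces in N, time in s.
With the tool pointing down it reaches from about 0.425 to 0.875 m from the base axis. Payload 4.7 kg.
Tool frame: the origin (TCP) lies on the centre line of the jaws, within the pads' length; the fingertips stand 14 mm ahead of it and the grasp point (between the pads) lies 5 mm behind it; z points along the fingers, y is the line along which they close (so a half turn about z gives the same grasp; the last joint's range is limited). The gripper opens to 87 mm and grips with 3 to 60 N. Pads are 19 mm wide; open, the fingers measure 117 mm over their backs; the gripper's body (75 mm by 190 mm) begins 51 mm behind the grasp point.
Start: joints at [-1.11, 0.321, -0.07, 1.45, 0.023, 1.371, -0.057], TCP at [0.281, 0.586, 0.237] pointing down, gripper open.
Joint ranges: [-2.86, 2.86], [-0.3, 2.09], [-1.38, 1.24], [0.06, 2.45], [-1.56, 4.7], [0.09, 2.05], [-2.69, 2.69]. Speed limits (rad/s): [2.57, 2.57, 3.14, 3.14, 3.14, 3.14, 3.14].

INTERFACE

Orientations are given as a rotation vector (axis times angle).
In Python, from bench import ctrl gives the robot as it stands.
- The arm moves only by the tool send_rows, never from a script. Its argument "steps" is a list of rows, each an object of numbers: "tx", "ty", "tz": the shift along the tool's x, y, z in units of 60 mm (1.0 is 60 mm); "turn": the turn about the tool's z in units of 8 degrees (1.0 is 8 degrees); "grip": the opening, from 0 (shut) to 1 (fully open). A call has 1 to 12 rows; each row shifts and turns the commanded pose from where the row before left it, along the tool's axes as they then stand; what a row does not reach is not made up. A row lasts 1/8 s, in which the tool goes at most 62.5 mm and 10.7 degrees, less where a joint would pass 70% of its speed; a pose out of reach is approached as far as the arm can. A call is refused whole if a number of a shift passes 1 or a number of a turn 1, either way. A call with a gripper value outside its range is refused whole. The fingers move at their own pace and stop on an object; "newtons" is the grip in N (left out, the last holds). Time passes only in rows, so rows that do not move let the fingers close. It gives the time, the measured TCP pose, the force, the opening and the grip force at its end, in the units of the state.
- ctrl.get_state(): the state, without advancing time (a new reading comes with each control period).
- ctrl.get_image(name): name is "scene" or "side" or "wrist"; returns a dict with "pixels" (480x640x3 uint8, red, green, blue), "K" (3x3 intrinsics, pixels), "dist" ([k1, k2, p1, p2, k3] as OpenCV has them; the pictures are not rectified), "cam_to_world" (4x4, takes a point from camera to world coordinates); the wrist camera has in their place "T_tool_cam" (4x4, takes a point from camera to tool coordinates, whose origin is the TCP and whose axes are the flange's). Camera axes: x right, y down, z forward; pixel columns grow to the right and rows downward; lengths in m; the calibration is good to about 2 mm. A picture is of the moment at which its call begins: read the wrist's pose just before it. There is no depth.
- ctrl.close_job(): hands the job in; it is judged then, once.
The state is a dict: "time": time; "joint_positions": joint angles; "qd": joint speeds; "joint_torque": joint torques, N m; "position": TCP position; "tool_rot": TCP orientation; "ft_force": force on the tool from outside, world axes, zero at the start; "torque": the same for the moment, N m; "grip_width": opening from 0.0 (shut) to 1.0 (fully open); "grip_force": force on a finger pad.
Only numpy, scipy, OpenCV 4.12 (cv2) and the standard library are available. Lean on these libraries where they do the work, as an engineer would, in place of code of your own. Each camera call takes 0.05 s, during which the arm holds its last target. There are 200 camera calls.

## Working session

There is one attempt and no reset: what is moved stays moved. The work goes in short steps, Python scripts to look and compute and a tool call to move; the robot and the scene stay as the last step left them, time stands still between calls to the robot, and variables do not carry over. Pictures are saved under pics/ and viewed, at most 10 in all, crops included, and the job is handed in when it is done.

Besides the shell and the picture viewer there is one more tool, called as name(argument=value, ...), one argument or row to a line, values as JSON. send_rows: Moves the arm, as the interface text tells. Its arguments: {"type":"object","properties":{"steps":{"type":"array"},"newtons":{"type":"number"}},"required":["steps"]}

```bash
mkdir -p pics
cat > h.py <<'E'
import numpy as np, cv2, pickle
from bench import ctrl
def snap(n,f):
    s=ctrl.get_state(); im=ctrl.get_image(n); im['state']=s
    pickle.dump(im,open(f'pics/{f}.pkl','wb')); cv2.imwrite(f'pics/{f}.png',im['pixels'][:,:,::-1]); return im
def load(f): return pickle.load(open(f'pics/{f}.pkl','rb'))
def pose(im):
    if 'cam_to_world' in im: return np.array(im['cam_to_world'])
    T=np.eye(4); s=im['state']; T[:3,:3]=cv2.Rodrigues(np.array(s['tool_rot'],float))[0]; T[:3,3]=s['position']
    return T@np.array(im['T_tool_cam'])
def ray(im,uv):
    p=cv2.undistortPoints(np.array([[uv]],float),np.array(im['K']),np.array(im['dist']))[0,0]
    T=pose(im); d=T[:3,:3]@np.array([p[0],p[1],1]); return T[:3,3],d/np.linalg.norm(d)
def atz(im,uv,z):
    c,d=ray(im,uv); return c+d*(z-c[2])/d[2]
def tri(*a):
    A=0;b=0
    for im,uv in a:
        c,d=ray(im,uv); P=np.eye(3)-np.outer(d,d); A=A+P; b=b+P@c
    x=np.linalg.solve(A,b); return x,[float(np.linalg.norm(np.cross(ray(im,uv)[1],x-ray(im,uv)[0]))) for im,uv in a]
def proj(im,X):
    T=np.linalg.inv(pose(im)); return cv2.projectPoints(np.array(X,float).reshape(-1,1,3),cv2.Rodrigues(T[:3,:3])[0],T[:3,3],np.array(im['K']),np.array(im['dist']))[0][:,0]
E
python3 -c "
from h import *
for n in ['scene','side']:
  im=snap(n,n+'0'); print(pose(im).round(3))
s=ctrl.get_state(); print(s)"
```

```text
[[ 0.118  0.582 -0.804  1.342]
 [ 0.993 -0.062  0.101 -0.173]
 [ 0.009 -0.811 -0.585  0.622]
 [ 0.     0.     0.     1.   ]]
[[-0.882 -0.351  0.315  0.269]
 [-0.471  0.631 -0.616  0.523]
 [ 0.017 -0.692 -0.722  0.74 ]
 [ 0.     0.     0.     1.   ]]
{'time': 0.1, 'joint_positions': array([-1.10989025,  0.32174245, -0.07007402,  1.45155573,  0.02258678,
        1.37081302, -0.05687129]), 'qd': array([-0.00072137, -0.00229452, -0.00116907, -0.00126212,  0.00017693,
       -0.0010363 , -0.0015318 ]), 'joint_torque': array([-5.71497571e-05, -4.92568660e+01, -4.05669333e-01, -3.13397992e+01,
       -6.40531350e-02,  3.94804578e-02,  6.27388999e-05]), 'position': array([0.28069494, 0.58573796, 0.23557359]), 'tool_rot': array([-6.95883884e-01, -3.06324242e+00,  2.67912382e-03]), 'ft_force': array([ 0.31542795,  0.40998724, -0.02031754]), 'torque': array([-0.02019556,  0.03507623,  0.03356187]), 'grip_force': 0.0, 'grip_width': 1.0016051255662137}
```

View pics/scene0.png

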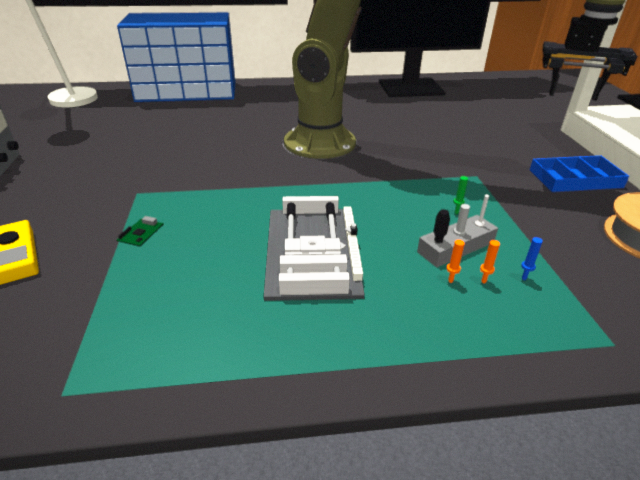

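View pics/side0.png

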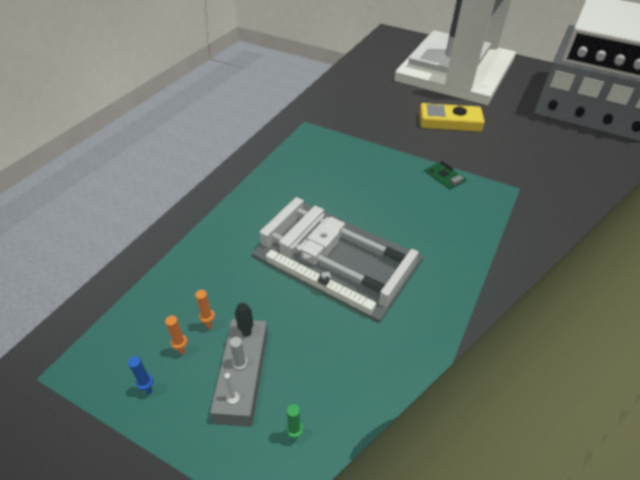

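Scene view: the grey pin stands in the rack's middle hole, with its top near (464,207). The black driver is at (442,225) and the scribe at (484,210), with orange decoys beside the rack. The jaw socket is near (313,242). In the side view the pin top is near (236,341), the socket near (323,235) and the index near (325,277).

```bash
python3 -c "
from h import *
a=load('scene0');b=load('side0')
for n,u,v in [('pintop',(464,207),(236,341)),('flange',(460,233),(240,365)),('socket',(313,242),(323,235)),('index',(353,229),(325,277)),('driver',(442,212),(243,307)),('scribe',(486,196),(227,375)),('orange1top',(458,243),(203,293)),('orange2top',(492,244),(174,319)),('green',(462,180),(293,408))]:
  x,e=tri((a,u),(b,v)); print(n,x.round(4),np.round(e,4))
for c in [(266,294),(361,294),(271,210),(350,208)]: print(atz(a,c,0.012).round(3))
for c in [(253,255),(378,313),(420,261)]: print(atz(b,c,0.012).round(3))
"
```

```text
pintop [0.5646 0.2282 0.1033] [0.0001 0.0001]
flange [0.5637 0.2322 0.0371] [0.0006 0.0006]
socket [ 0.5797 -0.0846  0.0497] [0.0002 0.0002]
index [0.5286 0.006  0.0407] [0.0017 0.0017]
driver [0.5881 0.1732 0.1097] [0.0008 0.0008]
scribe [0.5396 0.2841 0.1109] [0.0002 0.0002]
orange1top [0.6715 0.1758 0.0954] [0.0013 0.0013]
orange2top [0.68   0.239  0.0941] [0.0008 0.0008]
green [0.4367 0.2745 0.0925] [0.0001 0.0001]
[ 0.682 -0.185  0.012]
[ 0.702 -0.007  0.012]
[ 0.392 -0.164  0.012]
[0.403 0.025 0.012]
[0.694 0.003 0.012]
[0.413 0.011 0.012]
[ 0.389 -0.148  0.012]
```

send_rows(
  steps=[
    {"tx":-0.68,"ty":-0.33,"grip":1},
    {"tx":-0.68,"ty":-0.33,"grip":1},
    {"tx":-0.68,"ty":-0.33,"grip":1},
    {"tx":-0.68,"ty":-0.33,"grip":1},
    {"tx":-0.68,"ty":-0.33,"grip":1},
    {"tx":-0.68,"ty":-0.33,"grip":1},
    {"tx":-0.68,"ty":-0.33,"grip":1},
    {"tx":-0.68,"ty":-0.33,"grip":1},
    {"tx":-0.68,"ty":-0.33,"grip":1},
    {"tx":-0.68,"ty":-0.33,"grip":1},
  ],
)

```text
validation failed for argument at $.st...
```

send_rows(
  steps=[
    {"turn":0.85,"grip":1},
    {"turn":0.85,"grip":1},
    {"turn":0.85,"grip":1},
    {"turn":0.85,"grip":1},
    {"turn":0.85,"grip":1},
    {"turn":0.85,"grip":1},
    {"grip":1},
    {"grip":1},
  ],
)

```text
validation failed for argument at $.st...
```

```bash
python3 -c "
from h import *
im=snap('wrist','w1'); print(np.array(im['T_tool_cam']).round(4)); print(np.array(im['K']).round(1),im['state']['position'],im['state']['tool_rot'])
print(proj(im,[[.5646,.2282,.106],[.5881,.1732,.113],[.5396,.2841,.113]]))"
```

```text
[[-2.000e-04 -9.606e-01 -2.778e-01  7.700e-02]
 [ 1.000e+00 -3.000e-04  4.000e-04 -1.800e-03]
 [-5.000e-04 -2.778e-01  9.606e-01 -1.484e-01]
 [ 0.000e+00  0.000e+00  0.000e+00  1.000e+00]]
[[377.3   0.  324.8]
 [  0.  377.3 240.2]
 [  0.    0.    1. ]] [0.28069494 0.58573796 0.23557359] [-6.95883884e-01 -3.06324242e+00  2.67912382e-03]
[[136.42264638 612.60884815]
 [101.16004022 651.3383287 ]
 [166.77627004 587.93526951]]
```

View pics/w1.png

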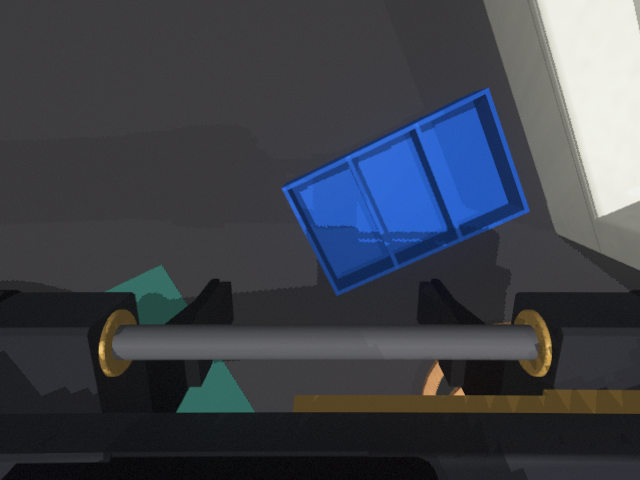

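The wrist camera shows only the blue tray and the fingers, because the move was refused. I'll put every key in each row.

send_rows(
  steps=[
    {"tx":-0.74,"ty":-0.38,"tz":0,"turn":0,"grip":1},
    {"tx":-0.74,"ty":-0.38,"tz":0,"turn":0,"grip":1},
    {"tx":-0.74,"ty":-0.38,"tz":0,"turn":0,"grip":1},
    {"tx":-0.74,"ty":-0.38,"tz":0,"turn":0,"grip":1},
    {"tx":-0.74,"ty":-0.38,"tz":0,"turn":0,"grip":1},
    {"tx":-0.74,"ty":-0.38,"tz":0,"turn":0,"grip":1},
    {"tx":-0.74,"ty":-0.38,"tz":0,"turn":0,"grip":1},
    {"tx":-0.74,"ty":-0.38,"tz":0,"turn":0,"grip":1},
    {"tx":-0.74,"ty":-0.38,"tz":0,"turn":0,"grip":1},
    {"tx":-0.74,"ty":-0.38,"tz":0,"turn":0,"grip":1},
  ],
)

```text
time: 1.4
position: [0.5834, 0.1874, 0.2364]
tool_rot: [-0.696, -3.063, 0.0]
ft_force: [0.6, 0.3, -0.2]
grip_width: 1.001
grip_force: 0.0
```

send_rows(
  steps=[
    {"tx":0,"ty":0,"tz":0,"turn":0.85,"grip":1},
    {"tx":0,"ty":0,"tz":0,"turn":0.85,"grip":1},
    {"tx":0,"ty":0,"tz":0,"turn":0.85,"grip":1},
    {"tx":0,"ty":0,"tz":0,"turn":0.85,"grip":1},
    {"tx":0,"ty":0,"tz":0,"turn":0.85,"grip":1},
    {"tx":0,"ty":0,"tz":0,"turn":0.85,"grip":1},
    {"tx":0,"ty":0,"tz":0,"turn":0,"grip":1},
    {"tx":0,"ty":0,"tz":0,"turn":0,"grip":1},
  ],
)

```text
time: 2.4
position: [0.5827, 0.1887, 0.2364]
tool_rot: [-1.717, -2.63, 0.0]
ft_force: [0.3, 0.3, 0.2]
grip_width: 0.996
grip_force: 0.0
```

```bash
python3 -c "
from h import *
im=snap('wrist','w2'); print(im['state']['time'],im['state']['position'],im['state']['tool_rot'])
print(proj(im,[[.5646,.2282,.106],[.5881,.1732,.113],[.5396,.2841,.113]]))"
```

```text
2.4 [0.58266637 0.18874487 0.23639409] [-1.71746078e+00 -2.63038455e+00  3.66295036e-04]
[[326.3857294  176.89937639]
 [325.54072893 257.27193043]
 [325.90941624  85.83282665]]
```

View pics/w2.png

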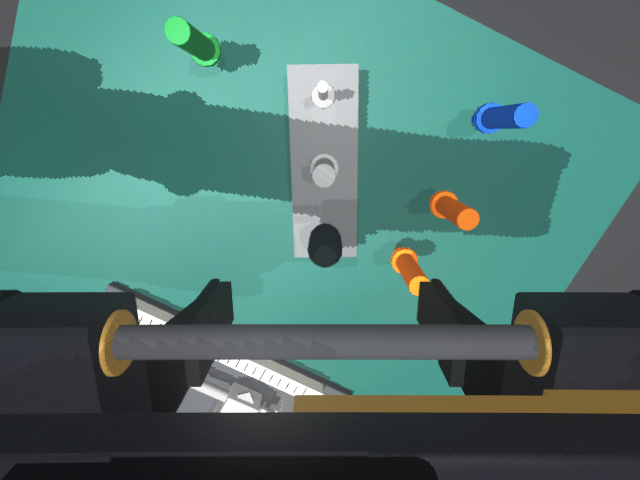

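The wrist view shows the pin top at (323,174), the scribe top at (323,86) and the driver at (325,250). The rack is aligned with the tool, and an orange decoy at (405,270) lies near the right finger's path. I'll triangulate the pin from all the views.

```bash
python3 -c "
from h import *
a=load('scene0');b=load('side0');w=load('w2')
for l in [[(a,(464,207)),(b,(236,341)),(w,(323,174))],[(a,(464,207)),(w,(323,174))]]:
  x,e=tri(*l); print(x.round(4),np.round(e,4))
print('z106',atz(w,(323,174),.106).round(4))
R=cv2.Rodrigues(w['state']['tool_rot'])[0]; print(R.round(3)); d=x-w['state']['position']; print(R.T@d/.06)
for q in [(458,217),(423,287)]: print(R.T@(atz(w,q,.095)-x))
"
```

```text
[0.5632 0.2287 0.1031] [0.0007 0.0014 0.0016]
[0.5619 0.2291 0.1016] [0.0004 0.0004]
z106 [0.5615 0.2291 0.106 ]
[[-0.402  0.916 -0.   ]
 [ 0.916  0.402 -0.   ]
 [ 0.    -0.    -1.   ]]
[ 0.7546859  -0.04651936  2.24601014]
[-0.03446334  0.10542458  0.0066045 ]
[-0.09374847  0.0823049   0.00661063]
```

send_rows(
  steps=[
    {"tx":0.38,"ty":-0.02,"tz":0,"turn":0,"grip":1},
    {"tx":0.38,"ty":-0.03,"tz":0,"turn":0,"grip":1},
    {"tx":0,"ty":0,"tz":0,"turn":0,"grip":1},
    {"tx":0,"ty":0,"tz":0.6,"turn":0,"grip":1},
    {"tx":0,"ty":0,"tz":0.6,"turn":0,"grip":1},
    {"tx":0,"ty":0,"tz":0.6,"turn":0,"grip":1},
    {"tx":0,"ty":0,"tz":0.6,"turn":0,"grip":1},
    {"tx":0,"ty":0,"tz":0.39,"turn":0,"grip":1},
    {"tx":0,"ty":0,"tz":0,"turn":0,"grip":1},
    {"tx":0,"ty":0,"tz":0,"turn":0,"grip":1},
  ],
)

```text
time: 3.7
position: [0.563, 0.2288, 0.0704]
tool_rot: [1.72, 2.627, 0.002]
ft_force: [0.5, 0.5, 0.1]
grip_width: 0.997
grip_force: 0.0
```

send_rows(
  steps=[
    {"tx":0,"ty":0,"tz":0,"turn":0,"grip":0},
    {"tx":0,"ty":0,"tz":0,"turn":0,"grip":0},
    {"tx":0,"ty":0,"tz":0,"turn":0,"grip":0},
    {"tx":0,"ty":0,"tz":0,"turn":0,"grip":0},
    {"tx":0,"ty":0,"tz":0,"turn":0,"grip":0},
    {"tx":0,"ty":0,"tz":0,"turn":0,"grip":0},
    {"tx":0,"ty":0,"tz":0,"turn":0,"grip":0},
    {"tx":0,"ty":0,"tz":0,"turn":0,"grip":0},
  ],
  newtons=40,
)

```text
time: 4.7
position: [0.5621, 0.2294, 0.0693]
tool_rot: [1.72, 2.628, 0.001]
ft_force: [0.1, 1.2, -1.0]
grip_width: 0.192
grip_force: 40.0
```

send_rows(
  steps=[
    {"tx":0,"ty":0,"tz":-0.3,"turn":0,"grip":0},
    {"tx":0,"ty":0,"tz":-0.5,"turn":0,"grip":0},
    {"tx":0,"ty":0,"tz":-0.5,"turn":0,"grip":0},
    {"tx":0,"ty":0,"tz":-0.5,"turn":0,"grip":0},
    {"tx":0,"ty":0,"tz":-0.5,"turn":0,"grip":0},
    {"tx":0,"ty":0,"tz":-0.48,"turn":0,"grip":0},
    {"tx":0,"ty":0,"tz":0,"turn":0,"grip":0},
    {"tx":0,"ty":0,"tz":0,"turn":0,"grip":0},
  ],
)

```text
time: 5.7
position: [0.5611, 0.229, 0.2351]
tool_rot: [-1.72, -2.628, 0.002]
ft_force: [-0.2, 0.6, -1.8]
grip_width: 0.195
grip_force: 40.0
```

send_rows(
  steps=[
    {"tx":-0.58,"ty":-0.23,"tz":0,"turn":0,"grip":0},
    {"tx":-0.58,"ty":-0.23,"tz":0,"turn":0,"grip":0},
    {"tx":-0.58,"ty":-0.23,"tz":0,"turn":0,"grip":0},
    {"tx":-0.58,"ty":-0.23,"tz":0,"turn":0,"grip":0},
    {"tx":-0.58,"ty":-0.23,"tz":0,"turn":0,"grip":0},
    {"tx":-0.58,"ty":-0.23,"tz":0,"turn":0,"grip":0},
    {"tx":-0.58,"ty":-0.23,"tz":0,"turn":0,"grip":0},
    {"tx":-0.58,"ty":-0.23,"tz":0,"turn":0,"grip":0},
    {"tx":-0.58,"ty":-0.23,"tz":0,"turn":0,"grip":0},
    {"tx":-0.58,"ty":-0.23,"tz":0,"turn":0,"grip":0},
    {"tx":0,"ty":0,"tz":0,"turn":0,"grip":0},
  ],
)

```text
time: 7.08
position: [0.5728, -0.1492, 0.2344]
tool_rot: [-1.728, -2.622, 0.005]
ft_force: [-0.2, -0.0, -0.9]
grip_width: 0.187
grip_force: 40.0
```

send_rows(
  steps=[
    {"tx":0,"ty":0,"tz":0,"turn":0.72,"grip":0},
    {"tx":0,"ty":0,"tz":0,"turn":0.72,"grip":0},
    {"tx":0,"ty":0,"tz":0,"turn":0.72,"grip":0},
    {"tx":0,"ty":0,"tz":0,"turn":0.72,"grip":0},
    {"tx":0,"ty":0,"tz":0,"turn":0.72,"grip":0},
    {"tx":0,"ty":0,"tz":0,"turn":0,"grip":0},
    {"tx":0,"ty":0,"tz":0,"turn":0,"grip":0},
    {"tx":0,"ty":0,"tz":0,"turn":0,"grip":0},
  ],
)

```text
time: 8.07
position: [0.5745, -0.1445, 0.2357]
tool_rot: [-2.318, -2.12, 0.0]
ft_force: [0.5, -0.8, -0.4]
grip_width: 0.192
grip_force: 40.0
```

```bash
python3 -c "
from h import *
im=snap('wrist','w3'); s=im['state'];print(s['time'],s['position'],cv2.Rodrigues(s['tool_rot'])[0].round(3),s['grip_width'],s['grip_force'])
print(proj(im,[[.5797,-.0846,.05],[.5286,.006,.042]])); snap('scene','s3');snap('side','d3')
ims=[cv2.imread('pics/%s.png'%n) for n in('s3','d3')]
c=np.hstack([cv2.resize(ims[0][130:310,220:370],(400,480),interpolation=2),cv2.resize(ims[1][140:320,240:430],(400,379),interpolation=2)[:480] if 0 else cv2.resize(ims[1][130:340,250:425],(400,480),interpolation=2)]); cv2.imwrite('pics/c3.png',c)"
```

```text
8.075 [ 0.57454529 -0.14447378  0.23568389] [[ 0.089  0.996 -0.   ]
 [ 0.996 -0.089  0.   ]
 [ 0.    -0.    -1.   ]] 0.19183344512271738 39.99860248994082
[[326.25048555 148.92099079]
 [253.99301907  40.17832559]]
```

View pics/w3.png

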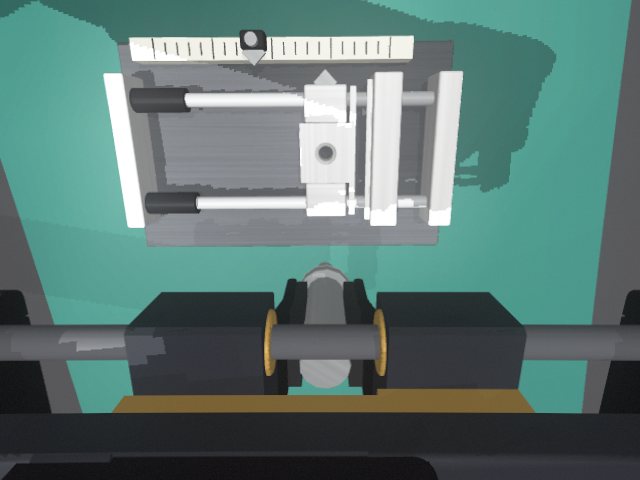

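View pics/c3.png

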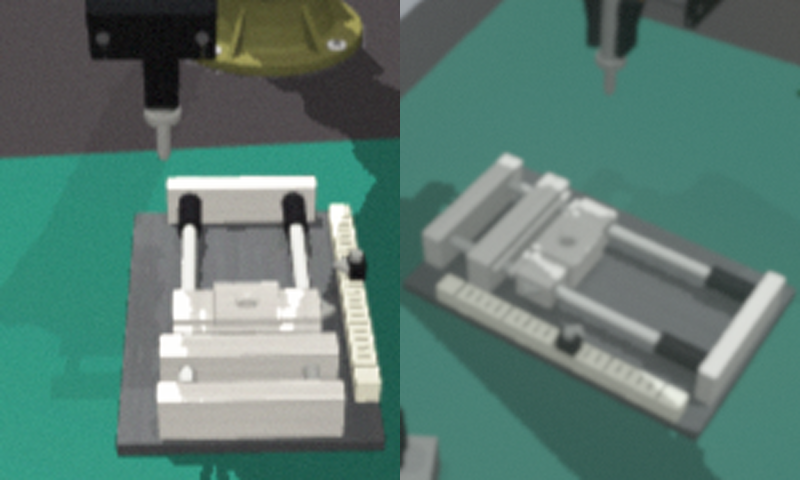

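Wrist view: socket (325,153), pointer (325,71) and index tip (254,66), with the holder aligned to the tool. In the crops the held pin is upright, with its tip at about (164,155) in the scene half and (610,93) in the side half. The sockets are at (246,303) and (568,240).

```bash
python3 -c "
from h import *
a=load('s3');b=load('d3');w=load('w3')
A=lambda x,y:(a,(220+x*150/400,130+y*180/480)); B=lambda x,y:(b,(250+(x-400)*175/400,130+y*210/480))
s=w['state'];R=cv2.Rodrigues(s['tool_rot'])[0];p=np.array(s['position'])
def show(n,x,e): print(n,x.round(4),np.round(e,4),'tool',(R.T@(x-p)).round(4))
show('tip',*tri(A(164,157),B(610,95)))
show('flange',*tri(A(163,117),B(609,58)))
show('sock sc+sd',*tri(A(246,303),B(568,240)))
show('sock all',*tri(A(246,303),B(568,240),(w,(325,153))))
for n,q,z in [('sock',(325,153),.05),('ptr',(325,71),.042),('idx',(254,66),.042)]: show(n,atz(w,q,z),[0])
"
```

```text
tip [ 0.5728 -0.1436  0.1731] [0.0003 0.0003] tool [ 0.0007 -0.0018  0.0626]
flange [ 0.5766 -0.1442  0.2078] [0.0009 0.0009] tool [0.0005 0.002  0.0279]
sock sc+sd [ 0.5803 -0.0868  0.0467] [0.0006 0.0006] tool [0.058  0.0006 0.189 ]
sock all [ 0.5794 -0.0872  0.0464] [0.0012 0.0008 0.0014] tool [ 0.0574 -0.0002  0.1893]
sock [ 0.5783 -0.0879  0.05  ] [0] tool [ 0.0566 -0.0012  0.1857]
ptr [ 0.5842 -0.0221  0.042 ] [0] tool [ 0.1227 -0.0012  0.1937]
idx [ 0.5258 -0.0131  0.042 ] [0] tool [ 0.1265 -0.0602  0.1937]
```

send_rows(
  steps=[
    {"tx":0.32,"ty":0,"tz":0,"turn":0,"grip":0},
    {"tx":0.32,"ty":0,"tz":0,"turn":0,"grip":0},
    {"tx":0.31,"ty":0,"tz":0,"turn":0,"grip":0},
    {"tx":0,"ty":0,"tz":0.4,"turn":0,"grip":0},
    {"tx":0,"ty":0,"tz":0.4,"turn":0,"grip":0},
    {"tx":0,"ty":0,"tz":0.4,"turn":0,"grip":0},
    {"tx":0,"ty":0,"tz":0.4,"turn":0,"grip":0},
    {"tx":0,"ty":0,"tz":0.25,"turn":0,"grip":0},
    {"tx":0,"ty":0,"tz":0,"turn":0,"grip":0},
    {"tx":0,"ty":0,"tz":0,"turn":0,"grip":0},
    {"tx":0,"ty":0,"tz":0,"turn":0,"grip":0},
  ],
)

```text
time: 9.6
position: [0.5806, -0.0881, 0.1261]
tool_rot: [2.319, 2.118, 0.002]
ft_force: [0.9, -0.1, 0.0]
grip_width: 0.189
grip_force: 40.0
```

```bash
python3 -c "
from h import *
a=snap('scene','s4');b=snap('side','d4')
s=a['state'];print(s['time'],s['position'])
ims=[cv2.imread('pics/%s.png'%n) for n in('s4','d4')]
c=np.hstack([cv2.resize(ims[0][190:262,280:340],(400,480),interpolation=2),cv2.resize(ims[1][188:260,290:350],(400,480),interpolation=2)]); cv2.imwrite('pics/c4.png',c)"
```

```text
9.6 [ 0.58057856 -0.08809364  0.12608853]
```

View pics/c4.png

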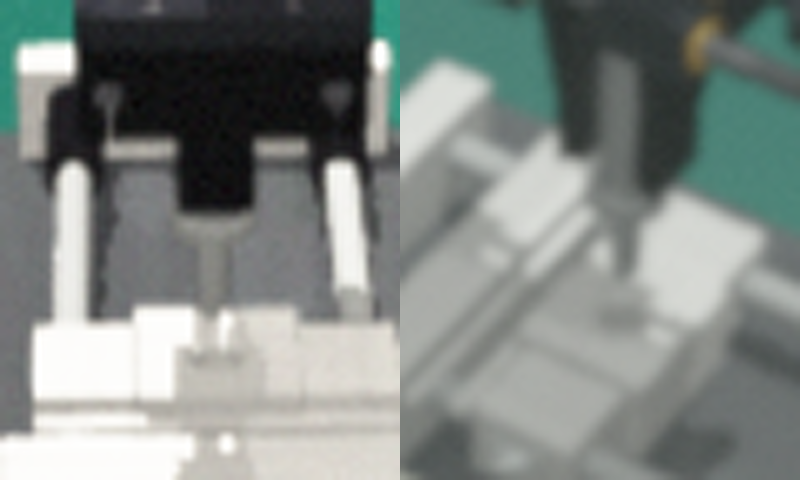

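The hover crop shows the pin in line above the socket. The tip is near (214,340) in the scene half and (625,280) in the side half.

```bash
python3 -c "
from h import *
a=load('s4');b=load('d4');p=np.array(a['state']['position'])
R=cv2.Rodrigues(a['state']['tool_rot'])[0]
A=lambda x,y:(a,(280+x*.15,190+y*.15)); B=lambda x,y:(b,(290+(x-400)*.15,188+y*.15))
t,e=tri(A(214,340),B(625,280)); f,e2=tri(A(215,222),B(620,207)); k,e3=tri((a,(312.25,243.6)),(b,(323.5,235)))
for x,ee in((t,e),(f,e2),(k,e3)): print(x.round(4),np.round(ee,4),(R.T@(x-p)).round(4))
"
```

```text
[ 0.5825 -0.0888  0.0565] [0.0024 0.0024] [-0.0005  0.0019  0.0696]
[ 0.5798 -0.0852  0.0947] [0.0015 0.0015] [ 0.0028 -0.0011  0.0314]
[ 0.5803 -0.0867  0.0468] [0.0006 0.0006] [ 0.0013 -0.0006  0.0793]
```

send_rows(
  steps=[
    {"tx":0.01,"ty":0,"tz":0.1,"turn":0,"grip":0},
    {"tx":0,"ty":0,"tz":0.1,"turn":0,"grip":0},
    {"tx":0,"ty":0,"tz":0.1,"turn":0,"grip":0},
    {"tx":0,"ty":0,"tz":0.05,"turn":0,"grip":0},
    {"tx":0,"ty":0,"tz":0.05,"turn":0,"grip":0},
    {"tx":0,"ty":0,"tz":0,"turn":0,"grip":0},
    {"tx":0,"ty":0,"tz":0,"turn":0,"grip":0},
  ],
)

```text
time: 10.58
position: [0.58, -0.0875, 0.1011]
tool_rot: [2.32, 2.118, 0.0]
ft_force: [-0.7, 0.3, -0.8]
grip_width: 0.194
grip_force: 40.0
```

send_rows(
  steps=[
    {"tx":0,"ty":0,"tz":0.08,"turn":0,"grip":0},
    {"tx":0,"ty":0,"tz":0.08,"turn":0,"grip":0},
    {"tx":0,"ty":0,"tz":0.08,"turn":0,"grip":0},
    {"tx":0,"ty":0,"tz":0.06,"turn":0,"grip":0},
    {"tx":0,"ty":0,"tz":0.02,"turn":0,"grip":0},
    {"tx":0,"ty":0,"tz":0,"turn":0,"grip":0},
    {"tx":0,"ty":0,"tz":0,"turn":0,"grip":0},
  ],
)

```text
time: 11.45
position: [0.58, -0.0875, 0.082]
tool_rot: [2.32, 2.118, 0.001]
ft_force: [-0.7, -0.1, -1.3]
grip_width: 0.189
grip_force: 40.0
```

send_rows(
  steps=[
    {"tx":0,"ty":0,"tz":0.02,"turn":0,"grip":0},
    {"tx":0,"ty":0,"tz":0.02,"turn":0,"grip":0},
    {"tx":0,"ty":0,"tz":0.01,"turn":0,"grip":0},
    {"tx":0,"ty":0,"tz":0,"turn":0,"grip":0},
    {"tx":0,"ty":0,"tz":0,"turn":0,"grip":0},
  ],
)

```text
time: 12.08
position: [0.58, -0.0874, 0.0792]
tool_rot: [-2.32, -2.118, -0.0]
ft_force: [-1.1, -0.3, 4.0]
grip_width: 0.19
grip_force: 40.0
```

send_rows(
  steps=[
    {"tx":0,"ty":-0.03,"tz":0,"turn":0,"grip":0},
    {"tx":0,"ty":-0.1,"tz":0,"turn":0,"grip":0},
    {"tx":0,"ty":-0.1,"tz":0,"turn":0,"grip":0},
    {"tx":0,"ty":-0.1,"tz":0,"turn":0,"grip":0},
    {"tx":0,"ty":-0.1,"tz":0,"turn":0,"grip":0},
    {"tx":0,"ty":-0.1,"tz":0,"turn":0,"grip":0},
    {"tx":0,"ty":-0.1,"tz":0,"turn":0,"grip":0},
    {"tx":0,"ty":-0.1,"tz":0,"turn":0,"grip":0},
    {"tx":0,"ty":-0.1,"tz":0,"turn":0,"grip":0},
    {"tx":0,"ty":-0.1,"tz":0,"turn":0,"grip":0},
    {"tx":0,"ty":0,"tz":0,"turn":0,"grip":0},
    {"tx":0,"ty":0,"tz":0,"turn":0,"grip":0},
  ],
  newtons=50,
)

```text
time: 13.58
position: [0.5283, -0.0825, 0.0796]
tool_rot: [2.314, 2.114, 0.01]
ft_force: [9.1, -1.2, -5.4]
grip_width: 0.188
grip_force: 50.0
```

```bash
python3 -c "
from h import *
a=snap('scene','s5');b=snap('side','d5');w=snap('wrist','w5')
s=a['state'];print(s['time'],s['position'],s['ft_force'],s['torque'])
ims=[cv2.imread('pics/%s.png'%n) for n in('s5','d5')]
c=np.hstack([cv2.resize(ims[0][185:257,295:370],(400,384),interpolation=2),cv2.resize(ims[1][225:297,290:365],(400,384),interpolation=2)]); cv2.imwrite('pics/c5.png',c)"
```

```text
13.575 [ 0.52826335 -0.08253106  0.07960553] [ 9.08988655 -1.20934325 -5.42339513] [-0.2094403  -2.36349995  0.01806955]
```

View pics/c5.png

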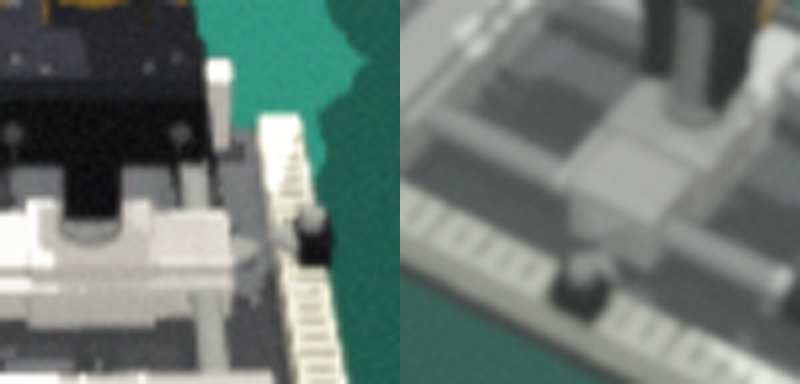

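The crop shows the flange on the jaw, which has been pulled open. The pointer, near (258,249) in the scene half, is still short of the index tip at (272,240). The wrist camera gives a better view of both.

```bash
python3 -c "
from h import *
w=load('w5'); p=proj(w,[[.5842-.0525,-.0221+.0045,.042],[.5258,-.0131,.042]]);print(p)
c=p.mean(0).astype(int); y0=max(c[1]-50,0);x0=c[0]-65
print(x0,y0)
cv2.imwrite('pics/c6.png',cv2.resize(cv2.imread('pics/w5.png')[y0:y0+100,x0:x0+130],None,fx=6,fy=6,interpolation=2))
a=load('s5');R=cv2.Rodrigues(w['state']['tool_rot'])[0]
P=lambda x,y:atz(a,(295+x*.1875,185+y*.1875),.042)
print(R.T@(P(272,240)-P(258,249)))
"
```

```text
[[321.33574036 152.48508217]
 [308.15270602 143.99706202]]
249 98
[ 6.05405269e-03 -6.10539707e-03 -6.26690924e-05]
```

View pics/c6.png

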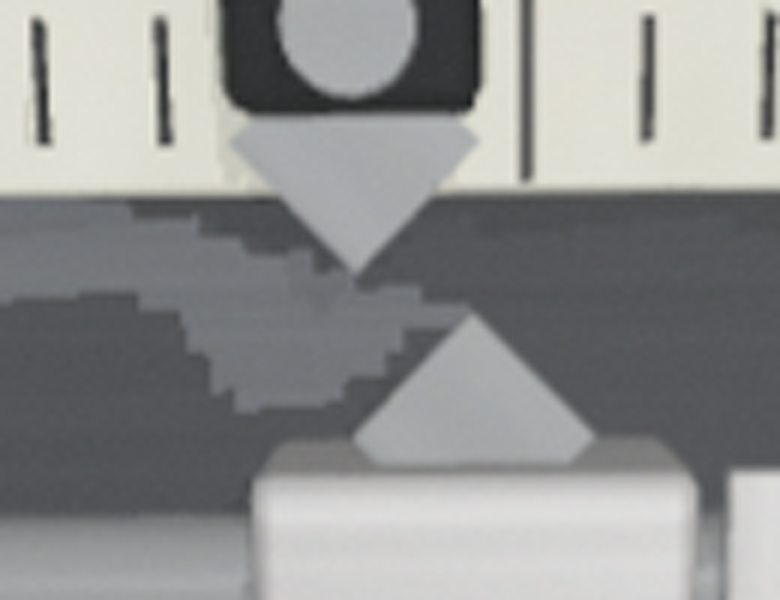

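In the wrist crop the index tip is at (355,275) and the pointer at (473,312), at 6x zoom. That is about 19.7 px, or roughly 9.7 mm still to go.

send_rows(
  steps=[
    {"tx":0,"ty":-0.05,"tz":0.01,"turn":0,"grip":0},
    {"tx":0,"ty":-0.05,"tz":0.01,"turn":0,"grip":0},
    {"tx":0,"ty":-0.06,"tz":0,"turn":0,"grip":0},
    {"tx":0,"ty":0,"tz":0,"turn":0,"grip":0},
    {"tx":0,"ty":0,"tz":0,"turn":0,"grip":0},
    {"tx":0,"ty":0,"tz":0,"turn":0,"grip":0},
    {"tx":0,"ty":0,"tz":0,"turn":0,"grip":0},
    {"tx":0,"ty":0,"tz":0,"turn":0,"grip":0},
  ],
)

```text
time: 14.72
position: [0.5203, -0.0819, 0.0795]
tool_rot: [2.312, 2.112, 0.013]
ft_force: [10.1, -1.6, -1.5]
grip_width: 0.193
grip_force: 50.0
```

```bash
python3 -c "
from h import *
w=snap('wrist','w6');a=snap('scene','s6');b=snap('side','d6')
s=w['state'];print(s['time'],s['position'],s['tool_rot'],s['ft_force'])
W=cv2.imread('pics/w6.png')[98:198,249:379]
S=cv2.imread('pics/s6.png')[180:260,280:345];D=cv2.imread('pics/d6.png')[190:270,310:375]
r=lambda i,h,wd:cv2.resize(i,(wd,h),interpolation=2)
cv2.imwrite('pics/c7.png',np.hstack([r(W,400,520)[:,60:460],r(S,400,200) if 0 else r(S,400,0 or 200),r(D,400,200)]))
"
```

```text
14.725 [ 0.52025578 -0.08188617  0.07954954] [2.31233461 2.11225888 0.0132668 ] [10.05495616 -1.57601551 -1.51769288]
```

View pics/c7.png

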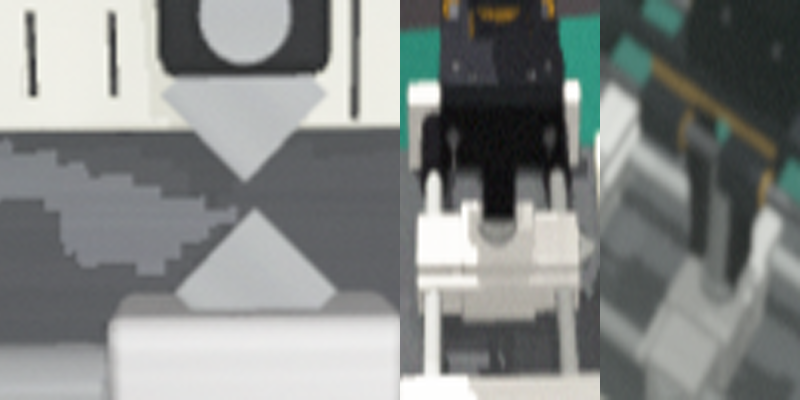

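The wedges now face each other, at x = 245 and 254 (4x zoom), so about 1 mm is left. The pin is upright with its flange on the jaw. One small nudge and a settle, then I'll hand in.

send_rows(
  steps=[
    {"tx":0,"ty":-0.02,"tz":0.01,"turn":0,"grip":0},
    {"tx":0,"ty":0,"tz":0,"turn":0,"grip":0},
    {"tx":0,"ty":0,"tz":0,"turn":0,"grip":0},
    {"tx":0,"ty":0,"tz":0,"turn":0,"grip":0},
    {"tx":0,"ty":0,"tz":0,"turn":0,"grip":0},
    {"tx":0,"ty":0,"tz":0,"turn":0,"grip":0},
  ],
)

```text
time: 15.62
position: [0.5199, -0.0819, 0.0795]
tool_rot: [2.311, 2.111, 0.015]
ft_force: [11.3, -1.6, 0.7]
grip_width: 0.193
grip_force: 50.0
```

```bash
python3 -c "
from h import *
s=ctrl.get_state();print(s['position'],s['ft_force'],s['grip_force']); print(ctrl.close_job())"
```

```text
[ 0.51989498 -0.08187509  0.07952985] [11.30447474 -1.58606489  0.7112261 ] 50.007600048556924
the job is handed in; nothing more can be done
None
```

I handed the job in at about 15.6 s with the pin gripped at 50 N, upright and seated in the jaw, and the jaw pulled open so its pointer is within about 1 mm of the index by the last wrist picture (one small nudge followed it); no verdict came back.

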